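Set the microscope light by clicks and switch it on

TASK

Set the microscope's light: gently push the orange fin of the click-stop dial round clockwise (seen from above) with a fingertip, exactly four clicks from where it stands. Only then press the green lamp button on the same box fully down and let it spring back. Push only, do not pinch the fin, and leave the dishes, jar, beaker, tweezers and marker where they are.

Things in the scene. Friction and masses are not known exactly. Their poses are not given: they have to be found in the camera images.
- controller: white light-controller box with grey top, 160 (x) x 230 (y) x 70 mm high, fixed to the table. Origin: centre of its underside; z up. In its frame the dial's axis is at x 0, y +45 mm and the button at x 0, y -75 mm.
- dial_hub (a point): point on the dial's upright axis at the top of its black disc, 85 mm above the table. Disc: 80 mm diameter, 14 mm thick, lying flat on the box. On it stands one orange radial fin with a white line on top: 9 mm thick, 27 mm high (table height 85 to 112 mm), from 2 mm to 40 mm out from the axis. The rest of the disc's top is bare.
- fin_end (a point): outer end of the fin at its top edge, 40 mm out from the dial's axis and 112 mm above the table; it turns with the dial. The fin points from dial_hub to here. At the start it points 210 degrees (counter-clockwise from above) from the box's own +x axis.
- dial (a joint): turn of the dial in rad, clockwise from above positive, 0 at the start, turning freely from -2 to +8 clicks between end stops. One click stop every 30 degrees (0.524 rad), each with a white tick on the box; four clicks are 2.094. The dial resists to half-way between two stops (about 2 N at the fin, 33 mm out), then jumps on by itself to the next stop and stays there.
- lamp_button (a joint): travel of the button in m, down positive, 0 at rest, 0.006 fully down (about 4 N); springs back when released.
- lamp_button_top (a point): centre of the top face of the green button, 30 mm diameter, 92 mm above the table, standing 10 mm proud of its black housing (46 mm diameter); pressed straight down.
- dish_a: clear culture dish, 90 mm diameter, 14 mm high, loose; origin: centre of its underside. Leave alone.
- dish_b: clear culture dish like dish_a, loose; origin: centre of its underside. Leave alone.
- jar: amber jar, 52 mm diameter, 75 mm high, loose; origin: centre of its underside. Leave alone.
- beaker: white plastic beaker, 66 mm diameter, 75 mm high, loose; origin: centre of its underside. Leave alone.
- tweezers: steel tweezers lying along their x axis, 123 mm long, 7 mm high, loose; origin: under the middle. Leave alone.
- marker: marker pen lying along its x axis, 121 mm long, 14 mm thick, loose; origin: under the middle. Leave alone.

How it is judged:
On the way, in this order (a step that is already met when the one before it is completed fails the run):
1. the dial rests four clicks clockwise of its start (value of joint dial between 1.911 and 2.278 rad and velocity of joint dial between -0.3 and 0.3 rad/s), for 0.3 s.
2. the lamp button is pressed fully down with the dial at four clicks (value of joint dial between 1.911 and 2.278 rad and value of joint lamp_button above 0.0045 m), for 0.05 s.
At the end, for the whole second after the job is handed in: The dial is at rest in its fourth click stop clockwise of the start (within 0.35 of a click), the lamp button has sprung back (less than 1.5 mm down), and each of the six loose things is within 15 mm of where it stood (value of joint dial between 1.911 and 2.278 rad and velocity of joint dial between -0.1 and 0.1 rad/s and value of joint lamp_button below 0.0015 m and distance of each of dish_a, dish_b, jar, beaker, tweezers, marker from where it was at the start of the episode below 0.015 m); the robot touches nothing.
It fails at once if the fin is pinched (both its faces loaded at once) (contact force between the arm and dial_c1 above 1 N and contact force between the arm and dial_c2 above 1 N).
It fails at once if a bystander is shifted or lifted by more than 15 mm (distance of any of dish_a, dish_b, jar, beaker, tweezers, marker from where it was at the start of the episode above 0.015 m).
It fails at once if the dial is forced (more than 20 N on it) (contact force between the arm and dial above 20 N).
It fails at once if the button is forced (more than 25 N on it) (contact force between the arm and lamp_button above 25 N).
It fails at once if the lamp button is pressed while the dial is not at four clicks (value of joint lamp_button above 0.003 m and not (value of joint dial between 1.911 and 2.278 rad)).
It also fails if it takes over 64 s, if anything falls off the work surface, if the arm or the gripper's body presses on something with over 40 N, if the wrist force passes 120 N, or if a joint passes its speed limit or range.

ROBOT

A 6-joint arm with a two-finger parallel gripper is mounted at the origin on the work surface. World frame = base frame: x ahead of the robot, y to its left, z up, the work surface at z = 0. Lengths are in m, angles in rad, forces in N, time in s.
With the tool pointing down it reaches from about 0.225 to 0.875 m from the base axis. Payload 3.4 kg.
Tool frame: the origin (TCP) lies midway between the tips of the shut fingers; the grasp point (between the pads) lies 19 mm behind it; x points along the fingers, y is the direction in which the jaws open and shut, and the axes are right-handed (so a half turn about x gives the same grasp; the last joint's range is limited). The gripper opens to 85 mm and grips with 20 to 120 N. Pads are 22 mm wide; open, the fingers measure 114 mm over their backs; the gripper's body (76 mm by 85 mm) begins 54 mm behind the grasp point. The pads swing forward as they close: fully open they stand 13 mm farther back than shut.
Start: joints at [-1.368, 0.276, 1.505, -0, 1.361, -0.121], TCP at [0.183, -0.545, 0.231] pointing down, gripper open.
Joint ranges: [-2.89, 2.89], [-0.75, 2.08], [0.22, 2.7], [-1.18, 4.32], [0.11, 2.71], [-2.7, 2.7]. Speed limits (rad/s): [2.57, 2.57, 3.14, 3.14, 3.14, 3.14].

INTERFACE

Orientations are given as a unit quaternion [w, x, y, z].
In Python, from rig import manip, get_image, get_calibration, ticket gives the robot as it stands. The module is installed in compiled form; this text tells all that it offers.
- The arm moves only by the tool arm_command, never from a script. Its argument "series" is text: rows parted by semicolons, each of 7 numbers parted by spaces: the shift along the tool's x, y, z in units of 0.1 m (1.0 is 0.1 m), then the turn, a rotation vector about the tool's x, y, z in units of pi rad (1.0 is pi rad), then the opening, from -1 (shut) to 1 (fully open), so that 0 is half open. In form: tx ty tz rx ry rz claw; .... A call has 1 to 12 rows; each row shifts and turns the commanded pose from where the row before left it, along the tool's axes as they then stand; what a row does not reach is not made up. A row lasts 1/12 s, in which the tool goes at most 41.7 mm and 7.16 degrees, less where a joint would pass 70% of its speed; a pose out of reach is approached as far as the arm can. A call with a number of a shift or a turn outside -1 to 1 is refused whole. A call with a gripper value outside its range is refused whole. The fingers move at their own pace and stop on an object; "squeeze" is the grip in N (left out, the last holds). Time passes only in rows, so rows that do not move let the fingers close. It gives the time, the measured TCP pose, the force and the opening at its end, in the units of the state.
- manip.get_state(): the state, without advancing time (a new reading comes with each control period).
- get_image(name): name is "scene" or "top" or "wrist"; returns the picture (480x640x3 uint8, red, green, blue); there is no depth.
- get_calibration(name): a dict with "fx", "fy", "cx", "cy" (pixels), "D" ([k1, k2, p1, p2, k3] as OpenCV has them; the pictures are not rectified), "cam_to_world" (4x4, takes a point from camera to world coordinates); the wrist camera has in their place "tool_from_camera" (4x4, takes a point from camera to tool coordinates, whose origin is the TCP and whose axes are the tool frame's). Camera axes: x right, y down, z forward; pixel columns grow to the right and rows downward; lengths in m; the calibration is good to about 2 mm. A picture is of the moment at which its call begins: read the wrist's pose just before it. get_calibration takes no time and is no camera call.
- ticket.sign_off(): hands the job in, once; it reports no verdict.
The state is a dict: "clock": time; "qpos": joint angles; "qd": joint speeds; "effort": joint torques, N m; "position": TCP position; "ee_rot": TCP orientation; "contact_force": force on the tool from outside, world axes, zero at the start; "moment": the same for the moment, N m; "width": finger opening in m.
Only numpy, scipy, OpenCV 4.12 (cv2) and the standard library are available. Lean on these libraries where they do the work, as an engineer would, in place of code of your own. Each camera call takes 0.05 s, during which the arm holds its last target. There are 200 camera calls.

## Working session

There is one attempt and no reset: what is moved stays moved. The work goes in short steps, Python scripts to look and compute and a tool call to move; the robot and the scene stay as the last step left them, time stands still between calls to the robot, and variables do not carry over. Pictures are saved under pics/ and viewed, about 8 in all and at most 12, crops included, and the job is handed in when it is done.

Besides the shell and the picture viewer there is one more tool, called after "Emit:" in YAML: its name, and indented under it one key for each argument. arm_command: Moves the arm, as the interface text tells. Shifts and turns lie within -1 to 1; 1 stands for 0.1 m of shift or pi rad of turn. Its arguments: {"type":"object","properties":{"series":{"type":"string"},"squeeze":{"type":"number"}},"required":["series"]}

```bash
mkdir -p pics; python3 - <<'E'
from rig import manip,get_image,get_calibration
import cv2,numpy as np
print({k:np.round(v,3).tolist() for k,v in manip.get_state().items()})
a=get_image("top");b=get_image("scene")
np.save('top0.npy',a);np.save('scene0.npy',b)
cv2.imwrite('pics/top0.png',a[...,::-1]);cv2.imwrite('pics/scene0.png',b[...,::-1])
for n in("top","scene","wrist"):print(n,{k:np.round(v,4).tolist() for k,v in get_calibration(n).items()})
E
```

```text
{'clock': 0.0, 'qpos': [-1.368, 0.277, 1.506, -0.0, 1.361, -0.121], 'qd': [-0.001, 0.001, -0.001, -0.0, 0.001, -0.001], 'effort': [-0.0, -41.678, -24.581, -0.0, 0.011, -0.0], 'position': [0.183, -0.545, 0.23], 'ee_rot': [-0.113, -0.698, -0.115, 0.698], 'contact_force': [-0.612, 0.274, -0.33], 'moment': [-0.004, 0.057, 0.04], 'width': 0.085}
top {'fx': 438.0134, 'fy': 438.0134, 'cx': 313.4686, 'cy': 233.6467, 'D': [-0.0267, 0.0, 0.0, 0.0, 0.0], 'cam_to_world': [[-0.0273, -0.9803, 0.1958, 0.4312], [-0.9996, 0.0274, -0.0024, 0.0596], [-0.003, -0.1958, -0.9806, 0.8317], [0.0, 0.0, 0.0, 1.0]]}
scene {'fx': 598.7514, 'fy': 598.7514, 'cx': 323.7758, 'cy': 231.6765, 'D': [-0.0377, 0.0, 0.0, 0.0, 0.0], 'cam_to_world': [[0.0216, 0.6631, -0.7482, 1.479], [0.9996, -0.0279, 0.0041, 0.0571], [-0.0182, -0.748, -0.6634, 0.9087], [0.0, 0.0, 0.0, 1.0]]}
wrist {'fx': 400.8101, 'fy': 400.8101, 'cx': 321.3479, 'cy': 233.01, 'D': [-0.0819, 0.0, 0.0, 0.0, 0.0], 'tool_from_camera': [[-0.0011, -0.2854, 0.9584, -0.1416], [1.0, -0.0006, 0.001, -0.0001], [0.0003, 0.9584, 0.2854, -0.0715], [0.0, 0.0, 0.0, 1.0]]}
```

View pics/top0.png

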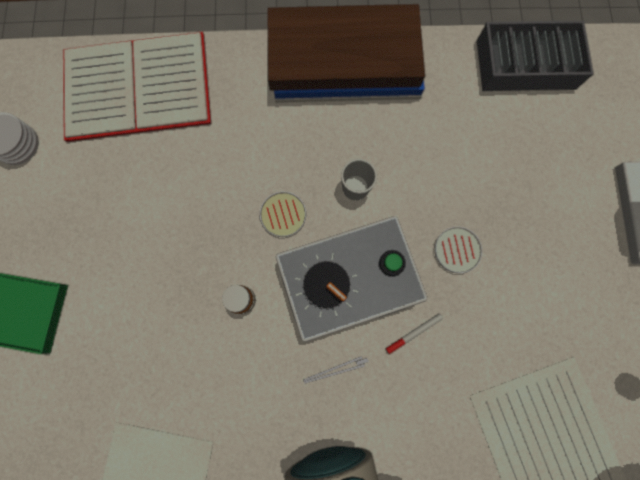

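View pics/scene0.png

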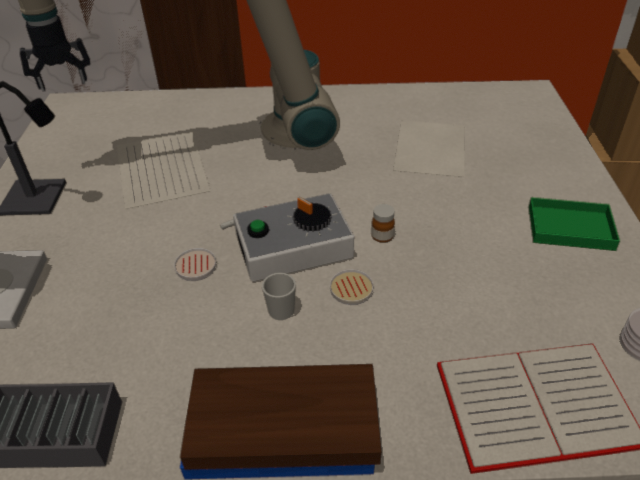

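The top view shows the box around (350,278), the dial disc at (327,285) with its fin pointing to about (345,299), and the green button at (393,262). The loose things stand around the box, with the tweezers and marker on the robot's side. The scene view agrees.

```bash
cat > h.py <<'E'
import numpy as np,cv2
from rig import manip,get_image,get_calibration
from scipy.spatial.transform import Rotation as R
def rot(q): return R.from_quat([q[1],q[2],q[3],q[0]]).as_matrix()
def cam(n):
    c=get_calibration(n)
    if n=='wrist':
        s=manip.get_state();T=np.eye(4);T[:3,:3]=rot(s['ee_rot']);T[:3,3]=s['position']
        M=T@np.array(c['tool_from_camera'])
    else: M=np.array(c['cam_to_world'])
    K=np.array([[c['fx'],0,c['cx']],[0,c['fy'],c['cy']],[0,0,1]])
    return K,np.array(c['D']),M
def ray(C,uv,z):
    K,D,M=C
    p=cv2.undistortPoints(np.array(uv,float).reshape(-1,1,2),K,D).reshape(-1,2)
    d=np.c_[p,np.ones(len(p))]@M[:3,:3].T
    return M[:3,3]+d*((z-M[2,3])/d[:,2])[:,None]
def blob(m):
    n,l,s,c=cv2.connectedComponentsWithStats(m.astype(np.uint8))
    i=1+np.argmax(s[1:,4]);return c[i],s[i],l==i
def masks(im):
    h=cv2.cvtColor(im,cv2.COLOR_RGB2HSV).astype(int);H,S,V=h[...,0],h[...,1],h[...,2]
    return dict(green=(H>50)&(H<85)&(S>130)&(V>50),orange=(H>4)&(H<18)&(S>110)&(V>60),dark=(V<50))
E
python3 - <<'E'
from h import *
C=cam('top');im=np.load('top0.npy');roi=np.zeros(im.shape[:2],bool);roi[215:345,272:430]=1
m={k:v&roi for k,v in masks(im).items()}
g=blob(m['green']);o=blob(m['orange']);d=blob(m['dark'])
B=ray(C,g[0],.092)[0];print('button',g[0],g[1],B)
k,_=cv2.findContours((d[2]).astype(np.uint8),0,2);k=max(k,key=cv2.contourArea)
print('dark',d[0],d[1]);e=cv2.fitEllipse(cv2.convexHull(k));print(e);D=ray(C,e[0],.08)[0];print('dial',D)
print('orange',o[0],o[1],ray(C,o[0],.105))
c=ray(C,[(277,257),(396,219),(425,300),(304,340)],.07);print(c,c.mean(0))
v=D-B;print('dist',np.hypot(*v[:2]),'yaw of box y',np.degrees(np.arctan2(v[1],v[0])))
cc=ray(C,[(283,215),(458,250),(238,299),(358,178),(335,371),(414,333)],.03);print(cc.round(3))
E
```

```text
button [393.04700855 261.8034188 ] [385 254  17  17 234] [ 0.52624692 -0.07621746  0.092     ]
dark [325.04813559 283.72271186] [ 304  262   46   46 1475]
((326.132568359375, 284.42889404296875), (45.385433197021484, 45.72612380981445), 5.459243297576904)
dial [0.49207121 0.03848922 0.08      ]
orange [335.85714286 291.02857143] [326 282  21  19 105] [[0.47874934 0.0235148  0.105     ]]
[[ 0.54323288  0.1228408   0.07      ]
 [ 0.60578777 -0.09036275  0.07      ]
 [ 0.4612741  -0.13130278  0.07      ]
 [ 0.40003825  0.07875368  0.07      ]] [ 0.50258325 -0.00501776  0.07      ]
dist 0.11968961109623903 yaw of box y 106.59090023189906
[[ 0.629  0.114  0.03 ]
 [ 0.553 -0.21   0.03 ]
 [ 0.474  0.198  0.03 ]
 [ 0.698 -0.031  0.03 ]
 [ 0.344  0.026  0.03 ]
 [ 0.405 -0.117  0.03 ]]
```

The button-to-dial distance comes out at 119.7 mm against the true 120, and the box yaw is 16.6°, so the fin points to about 226.6° in the world. I'll push it with the shut finger's tool -z face, which keeps joint 6 within ±70° and leaves the fin in the wrist camera's view. First I'll travel high.

Emit:
arm_command:
  series: "0 -0.262 -0.291 0 0 0 -1;0 -0.262 -0.291 0 0 0 -1;0 -0.262 -0.291 0 0 0 -1;0 -0.262 -0.291 0 0 0 -1;0 -0.262 -0.291 0 0 0 -1;0 -0.262 -0.291 0 0 0 -1;0 -0.262 -0.291 0 0 0 -1;0 -0.262 -0.291 0 0 0 -1;0 -0.262 -0.291 0 0 0 -1;0 -0.262 -0.291 0 0 0 -1;0 -0.262 -0.291 0 0 0 -1;0 -0.262 -0.291 0 0 0 -1"
  squeeze: 20

```text
clock: 1.1
position: [0.4142, -0.134, 0.2312]
ee_rot: [-0.114, -0.698, -0.114, 0.698]
contact_force: [1.2, -0.8, -0.7]
width: -0.0
```

Emit:
arm_command:
  series: "0 -0.262 -0.291 0 0 0 -1;0 -0.262 -0.291 0 0 0 -1;0 -0.262 -0.291 0 0 0 -1;0 -0.262 -0.291 0 0 0 -1;0 0 0 -0.0386 0 0 -1;0 0 0 -0.0386 0 0 -1;0 0 0 -0.0386 0 0 -1;0 0 0 -0.0386 0 0 -1;0 0 0 -0.0386 0 0 -1;0 0 0 -0.0386 0 0 -1;0 0 0 -0.0386 0 0 -1;0 0 0 -0.0386 0 0 -1"

```text
clock: 2.1
position: [0.4906, 0.0005, 0.2309]
ee_rot: [-0.428, -0.563, -0.428, 0.563]
contact_force: [0.1, -0.1, 0.0]
width: -0.0003
```

Emit:
arm_command:
  series: "0 0 0 -0.0386 0 0 -1;0 0 0 -0.0386 0 0 -1;0 0 0 -0.0386 0 0 -1;0 0 0 -0.0386 0 0 -1;0 0 0 -0.0386 0 0 -1;0 0 0 -0.0386 0 0 -1;0 0 0 -0.0386 0 0 -1;0 0 0 -0.0386 0 0 -1;0 0 0 -0.0386 0 0 -1;0 0 0 0 0 0 -1"

```text
clock: 2.93
position: [0.4907, 0.0004, 0.2309]
ee_rot: [0.657, 0.26, 0.658, -0.261]
contact_force: [0.9, 0.4, 0.6]
width: -0.0002
```

```bash
cat > look.py <<'E'
from h import *
import sys
n=sys.argv[1]
C=cam('wrist');s=manip.get_state();im=get_image('wrist');cv2.imwrite(f'pics/{n}.png',im[...,::-1]);np.save(n+'.npy',im)
m=masks(im)
g=blob(m['green']);print('button',g[0],g[1],ray(C,g[0],.092))
o=blob(m['orange']);print('orange',o[0],o[1],ray(C,o[0],.112))
hub=np.array([.492,.0385]);t=np.array(s['position']);Rm=rot(s['ee_rot'])
v=t[:2]-hub;print('clock',s['clock'],'tcp',t,'r',np.hypot(*v),'ang',np.degrees(np.arctan2(v[1],v[0]))%360,'zdir',np.degrees(np.arctan2(Rm[1,2],Rm[0,2])),'x',Rm[:,0].round(4),'w',s['width'],'F',np.round(s['contact_force'],2),'q',np.round(s['qpos'],3))
E
python3 look.py w1
```

```text
button [275.03481013 310.54113924] [263 294  29  38 632] [[ 0.51864618 -0.07706347  0.092     ]]
orange [471.17693169  31.7256439 ] [456   0  51  55 893] [[0.46250108 0.15032298 0.112     ]]
clock 2.9333 tcp [4.90665684e-01 4.26095826e-04 2.30878634e-01] r 0.03809727784651146 ang 267.9928661322721 zdir -43.22230478034484 x [-9.e-04 -0.e+00 -1.e+00] w -0.00018760920443842781 F [0.87 0.44 0.6 ] q [-0.141  0.149  1.675 -0.     1.318 -0.957]
```

View pics/w1.png

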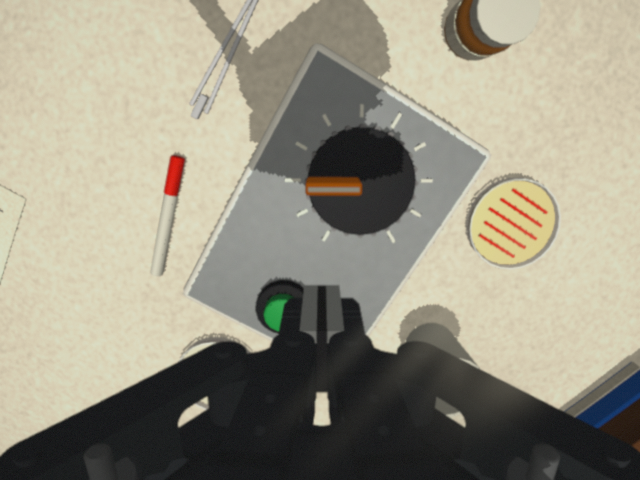

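The wrist view shows the fin lying straight across the image, from (305,187) to (362,188), with the disc's centre near (361,181). The shut fingers are centred at column 321, tips near row 290, and the green button is partly hidden behind them.

```bash
python3 - <<'E'
from h import *
C=cam('wrist');im=np.load('w1.npy');m=masks(im)
o=m['orange'].copy();o[:, :290]=0;o[:,380:]=0;o[150:220]&=True;o[:150]=0;o[220:]=0
h=cv2.cvtColor(im,cv2.COLOR_RGB2HSV)
dk=((h[...,2]<70)&(h[...,1]<200));dk[:115]=0;dk[245:]=0;dk[:,:290]=0
print(blob(dk)[1])
k,_=cv2.findContours((blob(dk|o)[2]).astype(np.uint8),0,2);k=max(k,key=cv2.contourArea)
e=cv2.fitEllipse(cv2.convexHull(k));print(e,ray(C,e[0],.083))
ys,xs=np.where(o);print(xs.min(),xs.max(),ys.min(),ys.max())
p=ray(C,[(306,189),(361,190)],.112);d=p[0]-p[1];print(p,np.degrees(np.arctan2(d[1],d[0]))%360)
E
```

```text
[ 307  125  108  110 8077]
((360.0005798339844, 179.3358917236328), (108.50953674316406, 109.08818817138672), 76.41150665283203) [[0.48923349 0.03887362 0.083     ]]
305 362 177 195
[[0.46433495 0.00992098 0.112     ]
 [0.4897163  0.03574742 0.112     ]] 225.4979860235187
```

Both hub estimates agree within 3 mm, so I'll use (0.4905, 0.0387). The finger stands about 11 mm clear of the fin face, so I'll go straight down to z ≈ 0.095.

Emit:
arm_command:
  series: "0.25 0 0 0 0 0 -1;0.25 0 0 0 0 0 -1;0.25 0 0 0 0 0 -1;0.25 0 0 0 0 0 -1;0.16 0 0 0 0 0 -1;0.1 0 0 0 0 0 -1;0.1 0 0 0 0 0 -1;0 0 0 0 0 0 -1;0 0 0 0 0 0 -1"

```text
clock: 3.73
position: [0.4906, 0.0004, 0.0949]
ee_rot: [0.656, 0.262, 0.657, -0.262]
contact_force: [-0.4, -0.5, 1.4]
width: 0.0004
```

```bash
python3 look.py w2
```

```text
Traceback (most recent call last):
  File "look.py", line 6, in <module>
    g=blob(m['green']);print('button',g[0],g[1],ray(C,g[0],.092))
  File "h.py", line 20, in blob
    i=1+np.argmax(s[1:,4]);return c[i],s[i],l==i
        ~~~~~~~~~^^^^^^^^^
ValueError: attempt to get argmax of an empty sequence
```

View pics/w2.png

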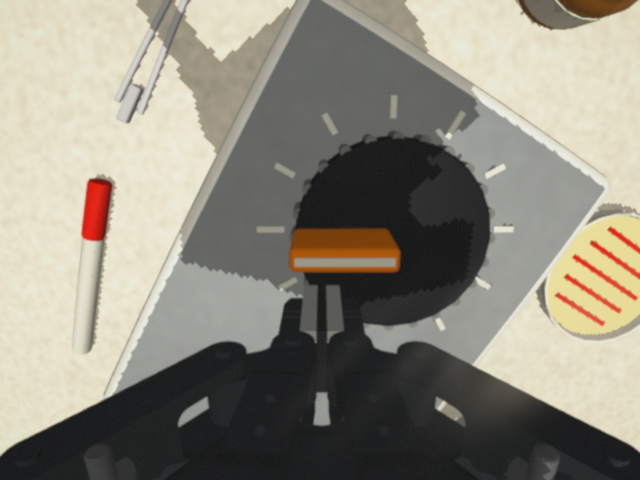

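The finger is down behind the fin: its tip is near (321,285) and the fin's near face is at row 272, with nothing else close. I'll close the gap, then swing the finger round the dial axis in 3° rows.

Emit:
arm_command:
  series: "0 0 -0.025 0 0 0 -1;0 0 -0.025 0 0 0 -1;0 0 -0.025 0 0 0 -1;0 0 -0.025 0 0 0 -1;0 0 0 0 0 0 -1"

```text
clock: 4.2
position: [0.4834, 0.0075, 0.0957]
ee_rot: [0.657, 0.261, 0.657, -0.261]
contact_force: [0.4, -0.3, -0.1]
width: 0.0005
```

Emit:
arm_command:
  series: "0 -0.0081 -0.0148 0.01667 0 0 -1;0 -0.0081 -0.0148 0.01667 0 0 -1;0 -0.0081 -0.0148 0.01667 0 0 -1;0 -0.0081 -0.0148 0.01667 0 0 -1;0 -0.0081 -0.0148 0.01667 0 0 -1;0 -0.0081 -0.0148 0.01667 0 0 -1;0 -0.0081 -0.0148 0.01667 0 0 -1;0 -0.0081 -0.0148 0.01667 0 0 -1;0 -0.0081 -0.0148 0.01667 0 0 -1;0 -0.0081 -0.0148 0.01667 0 0 -1;0 0 0 0 0 0 -1"

```text
clock: 5.12
position: [0.4687, 0.0153, 0.0954]
ee_rot: [0.567, 0.422, 0.567, -0.422]
contact_force: [-0.2, 1.1, -0.3]
width: 0.0002
```

```bash
sed -i "s/^g=blob/if m['green'].any(): g=blob/; s/^hub=.*hub=np.array(\[.492,.0385\])//; s/\[.492,.0385\]/[.4905,.0387]/" h.py look.py
sed -i "s/^print('clock'/print('clock'/" look.py
cat >> look.py <<'E'
print('radial',-v@Rm[:2,1],'perp',v@Rm[:2,2])
E
python3 look.py w3
```

```text
orange [344.33721814 270.33645807] [ 291  249  110   48 3947] [[0.46866302 0.03849851 0.112     ]]
clock 5.1167 tcp [0.46870172 0.01534072 0.09539987] r 0.03195029204727932 ang 226.9798071880607 zdir -73.38176032995086 x [-1.e-04  0.e+00 -1.e+00] w 0.0002317362967245212 F [-0.25  1.09 -0.3 ] q [-0.116  0.242  1.931  0.     0.969 -0.406]
radial 0.027568402447849843 perp 0.016149438016966944
```

View pics/w3.png

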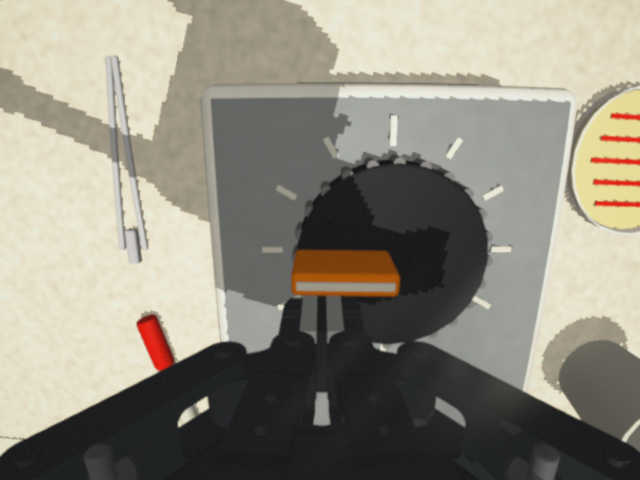

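The fin is level in the view after a 30° tool swing, and the tool is now square with the box, so the dial is at click 1 with the finger just behind the fin (row 297). The method works. I'll swing on 84°, enough to pass the last half-way point at 75° but short of 90°.

Emit:
arm_command:
  series: "0 -0.0081 -0.0148 0.01667 0 0 -1;0 -0.0081 -0.0148 0.01667 0 0 -1;0 -0.0081 -0.0148 0.01667 0 0 -1;0 -0.0081 -0.0148 0.01667 0 0 -1;0 -0.0081 -0.0148 0.01667 0 0 -1;0 -0.0081 -0.0148 0.01667 0 0 -1;0 -0.0081 -0.0148 0.01667 0 0 -1;0 -0.0081 -0.0148 0.01667 0 0 -1;0 -0.0081 -0.0148 0.01667 0 0 -1;0 -0.0081 -0.0148 0.01667 0 0 -1;0 -0.0081 -0.0148 0.01667 0 0 -1;0 -0.0081 -0.0148 0.01667 0 0 -1"

```text
clock: 6.17
position: [0.4593, 0.0323, 0.0953]
ee_rot: [-0.409, -0.577, -0.408, 0.577]
contact_force: [-0.6, -1.5, -0.4]
width: -0.0
```

Emit:
arm_command:
  series: "0 -0.0081 -0.0148 0.01667 0 0 -1;0 -0.0081 -0.0148 0.01667 0 0 -1;0 -0.0081 -0.0148 0.01667 0 0 -1;0 -0.0081 -0.0148 0.01667 0 0 -1;0 -0.0081 -0.0148 0.01667 0 0 -1;0 -0.0081 -0.0148 0.01667 0 0 -1;0 -0.0081 -0.0148 0.01667 0 0 -1;0 -0.0081 -0.0148 0.01667 0 0 -1;0 0 0 0 0 0 -1"

```text
clock: 6.92
position: [0.4598, 0.0462, 0.0953]
ee_rot: [0.28, 0.649, 0.28, -0.649]
contact_force: [0.6, -0.7, -0.4]
width: 0.0002
```

```bash
python3 look.py w4
```

```text
button [603.19094167 376.39719778] [ 569  345   68   63 3069] [[ 0.52516389 -0.06945472  0.092     ]]
orange [343.24948665 268.31442505] [ 290  247  110   48 3896] [[0.47990041 0.05752382 0.112     ]]
clock 6.9167 tcp [0.45981567 0.04617531 0.09534567] r 0.031581771626241456 ang 166.3083305870654 zdir -133.3186025591949 x [ 2.e-04  1.e-04 -1.e+00] w 0.0001986923347635421 F [ 0.58 -0.7  -0.43] q [-0.051  0.233  1.945  0.     0.964  0.705]
radial 0.027452853801468294 perp 0.01561246540265654
```

View pics/w4.png

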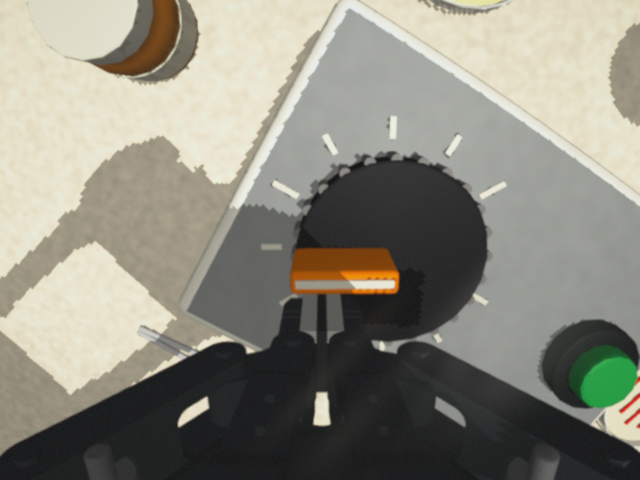

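The fin is level again after 90° of swing, so it stands at click 3. I'll swing 24° more to trip the last stop, which is past the half-way 15° and short of 30°, then hold.

Emit:
arm_command:
  series: "0 -0.0081 -0.0148 0.01667 0 0 -1;0 -0.0081 -0.0148 0.01667 0 0 -1;0 -0.0081 -0.0148 0.01667 0 0 -1;0 -0.0081 -0.0148 0.01667 0 0 -1;0 -0.0081 -0.0148 0.01667 0 0 -1;0 -0.0081 -0.0148 0.01667 0 0 -1;0 -0.0081 -0.0148 0.01667 0 0 -1;0 -0.0081 -0.0148 0.01667 0 0 -1;0 0 0 0 0 0 -1;0 0 0 0 0 0 -1;0 0 0 0 0 0 -1;0 0 0 0 0 0 -1"

```text
clock: 7.97
position: [0.4653, 0.058, 0.0953]
ee_rot: [-0.139, -0.693, -0.139, 0.693]
contact_force: [-0.0, -0.5, 1.4]
width: -0.0002
```

Emit:
arm_command:
  series: "0 0 0.05 0 0 0 -1;0 0 0.05 0 0 0 -1;-0.25 0 0 0 0 0 -1;-0.25 0 0 0 0 0 -1;-0.25 0 0 0 0 0 -1;-0.25 0 0 0 0 0 -1;0 0 0 0 0 0 -1;0 0 0 0 0 0 -1"

```text
clock: 8.63
position: [0.4565, 0.0541, 0.1965]
ee_rot: [0.139, 0.694, 0.139, -0.692]
contact_force: [0.1, -0.4, -0.3]
width: 0.0002
```

```bash
python3 look.py w5
```

```text
button [543.89694428 208.0323547 ] [ 520  186   48   46 1669] [[ 0.52605499 -0.07323699  0.092     ]]
orange [333.83815552 188.41772152] [ 301  176   67   28 1106] [[0.48780518 0.05921124 0.112     ]]
clock 8.6333 tcp [0.45648085 0.05405967 0.19648218] r 0.037325886304657566 ang 155.70078760680053 zdir -157.34486863135535 x [ 3.1e-03 -3.0e-04 -1.0e+00] w 0.00021759626312877888 F [ 0.09 -0.39 -0.32] q [-0.034  0.124  1.795 -0.     1.219  1.142]
radial 0.027278001336023934 perp 0.025477839606846214
```

View pics/w5.png

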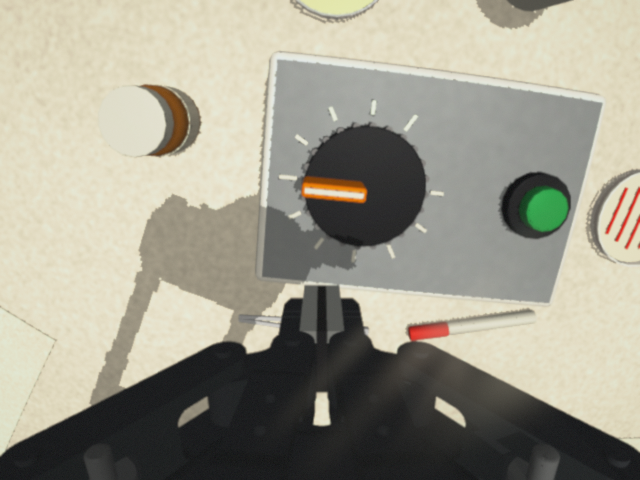

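The fin now points parallel to the box's long edge, directly away from the button ((303,188) to (367,194), button at (546,209)). That is the fourth click, and nothing has been disturbed. Next I'll move above the button at (0.526, -0.075).

Emit:
arm_command:
  series: "0 0.243 -0.024 0 0 0 -1;0 0.243 -0.024 0 0 0 -1;0 0.243 -0.024 0 0 0 -1;0 0.243 -0.024 0 0 0 -1;0 0.243 -0.024 0 0 0 -1;0 0.243 -0.024 0 0 0 -1;0 0 0 0 0 0 -1;0.25 0 0 0 0 0 -1;0.25 0 0 0 0 0 -1;0.25 0 0 0 0 0 -1;0.1 0 0 0 0 0 -1;0 0 0 0 0 0 -1"

```text
clock: 9.68
position: [0.5222, -0.0736, 0.1068]
ee_rot: [-0.137, -0.691, -0.14, 0.696]
contact_force: [-0.3, -0.7, 1.1]
width: -0.0004
```

```bash
python3 look.py w6
```

```text
button [333.65034169 270.24563402] [ 298  244   69   58 2634] [[ 0.53205999 -0.07497345  0.092     ]]
orange [ 27.86004728 254.12907801] [   0  234   63   46 2115] [[0.49992242 0.03809648 0.112     ]]
clock 9.6833 tcp [ 0.52220629 -0.07360664  0.10676322] r 0.11669649155939113 ang 285.7653787735619 zdir -157.34374199360852 x [-0.0084  0.0024 -1.    ] w -0.00037241549324201843 F [-0.32 -0.66  1.06] q [-0.272  0.312  1.789  0.     1.05   0.903]
radial -0.11585232560251155 perp 0.014000782804704823
```

View pics/w6.png

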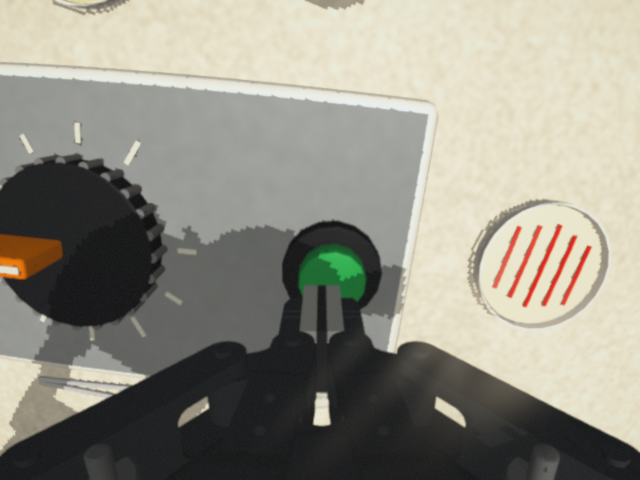

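The finger is above the button, whose centre is about 12 px to the right and slightly farther out. I'll correct by 4 mm in y and 3.5 mm in z and come down to just above the cap.

Emit:
arm_command:
  series: "0 0.041 -0.035 0 0 0 -1;0.1 0 0 0 0 0 -1;0 0 0 0 0 0 -1;0 0 0 0 0 0 -1;0 0 0 0 0 0 -1"

```text
clock: 10.15
position: [0.5305, -0.0772, 0.1007]
ee_rot: [0.139, 0.694, 0.139, -0.693]
contact_force: [0.6, 0.6, 0.1]
width: -0.0003
```

Emit:
arm_command:
  series: "0.02 0 0 0 0 0 -1;0.02 0 0 0 0 0 -1;0.02 0 0 0 0 0 -1;0.02 0 0 0 0 0 -1;0 0 0 0 0 0 -1;0 0 0 0 0 0 -1"

```text
clock: 10.65
position: [0.5303, -0.0772, 0.0922]
ee_rot: [-0.139, -0.693, -0.139, 0.693]
contact_force: [0.6, -0.2, -0.8]
width: -0.0001
```

The arm is about 4 mm too far out, so I'll trim that while still unloaded and then press about 6 mm.

Emit:
arm_command:
  series: "-0.01 0 0.03 0 0 0 -1;0.02 0 0 0 0 0 -1;0.02 0 0 0 0 0 -1;0.01 0 0 0 0 0 -1;0.01 0 0 0 0 0 -1;0 0 0 0 0 0 -1;0 0 0 0 0 0 -1;0 0 0 0 0 0 -1"

```text
clock: 11.32
position: [0.5274, -0.0785, 0.0874]
ee_rot: [-0.139, -0.693, -0.139, 0.694]
contact_force: [-1.9, -1.5, 3.4]
width: -0.0002
```

Emit:
arm_command:
  series: "0.007 0 0 0 0 0 -1;0.007 0 0 0 0 0 -1;0 0 0 0 0 0 -1;0 0 0 0 0 0 -1"

```text
clock: 11.65
position: [0.5274, -0.0785, 0.086]
ee_rot: [-0.139, -0.693, -0.139, 0.693]
contact_force: [-2.7, -1.7, 4.7]
width: -0.0001
```

Emit:
arm_command:
  series: "0.006 0 0 0 0 0 -1;0 0 0 0 0 0 -1;0 0 0 0 0 0 -1"

```text
clock: 11.9
position: [0.5274, -0.0785, 0.086]
ee_rot: [-0.139, -0.693, -0.139, 0.693]
contact_force: [-3.5, -0.9, 9.7]
width: 0.0001
```

The height stays at 0.0860 while the force rises from 4.7 to 9.7 N, so the button is fully down on its stop. I'll release it and back away.

Emit:
arm_command:
  series: "-0.1 0 0 0 0 0 -1;-0.25 0 0 0 0 0 -1;-0.3 0 0 0 0 0 -1;-0.3 0 0 0 0 0 -1;-0.3 0 0 0 0 0 -1;0 0.3 0.2 0 0 0 -1;0 0.3 0.2 0 0 0 -1;0 0.3 0.2 0 0 0 -1;0 0.3 0.2 0 0 0 -1;0 0.3 0.2 0 0 0 -1;0 0 0 0 0 0 -1;0 0 0 0 0 0 -1"

```text
clock: 12.9
position: [0.4932, -0.2567, 0.2101]
ee_rot: [0.137, 0.694, 0.138, -0.693]
contact_force: [0.5, 0.6, 0.1]
width: 0.0005
```

```bash
python3 - <<'E'
from h import *
im=get_image('top');a=np.load('top0.npy')
cv2.imwrite('pics/end.png',np.hstack([a[150:400,200:500],im[150:400,200:500]])[...,::-1])
s=manip.get_state();print(s['clock'],s['position'],s['contact_force'])
E
```

```text
12.95 [ 0.49328144 -0.25534646  0.21011464] [-0.12878226  0.18074734 -1.1523977 ]
```

View pics/end.png

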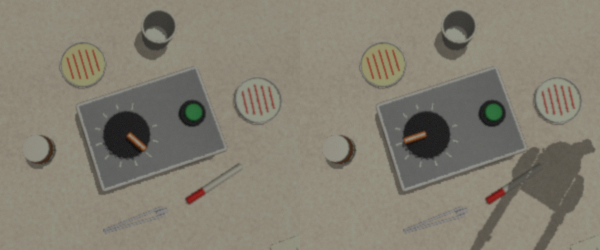

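The before/after crops show the fin turned from lower right to pointing straight away from the button, at about (403,139). The button is up at (492,113), and all six loose things are where they stood.

```bash
python3 -c "
from rig import ticket
print(ticket.sign_off())"
```

```text
the job is handed in; nothing more can be done
None
```

The dial is four clicks clockwise of its start, and the green button was then pressed fully down and sprang back. I handed the job in at about 13 s on the robot's clock.

- **Dial:** I pushed the fin from one side only with the shut fingertip, swinging it round the dial's axis. Looks on the way showed it at click 1, then click 3. After I backed off at the end, the fin pointed straight away from the button, which is the fourth stop.
- **Button:** The finger stopped at z = 0.086 m, 6 mm down, and the force rose from 4.7 to about 9.7 N, so the button was on its stop. Those pressing readings were well under the 25 N limit.
- **Last check:** In the before/after top view the fin is at click 4, the button is up, and all six loose things look unmoved. The arm was clear of everything, with a force reading of about 1 N, which is noise level.
- **Disagreements:** The top and wrist cameras differed by about 3 mm on the dial and 3 to 8 mm on the button. That was within what the pushing and pressing needed.

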